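Restock the jar ledge and hang up the basket

ROBOT

A 6-joint arm with a two-finger parallel gripper is mounted at the origin on the work surface. World frame = base frame: x ahead of the robot, y to its left, z up, the work surface at z = 0. Lengths are in m, angles in degrees, forces in N, time in s.
With the tool pointing down it reaches from about 0.375 to 0.75 m from the base axis. Payload 9 kg.
Tool frame: the origin (TCP) lies where the fingers leave the gripper's body, on its centre line; the fingertips stand 73 mm ahead of it and the grasp point (between the pads) lies 54 mm ahead of it (robot.tip_reach is the distance from the TCP to the fingertips, in m); z points along the fingers, y is the direction in which the jaws open and shut (so a half turn about z gives the same grasp; the last joint's range is limited). The gripper opens to 85 mm and grips with 20 to 120 N. Pads are 22 mm wide; open, the fingers measure 114 mm over their backs; the gripper's body (76 mm by 85 mm) begins 54 mm behind the grasp point. The pads swing forward as they close: fully open they stand 13 mm farther back than shut.
Start: joints at [-83.405, 5.964, 5.575, 89.605, 0, 77.527], TCP at [0.196, -0.567, 0.304] pointing down, gripper open.
Joint ranges: [-171.21, 171.21], [-48.23, 106.86], [-62.78, 66.21], [-105.2, 120.99], [-86.42, 89.51], [-180, 180]. Speed limits (degrees/s): [127.2, 127.2, 147.25, 180, 180, 180].

INTERFACE

Orientations are given as [roll, pitch, yaw] about the fixed x, y, z axes, in that order (R = Rz(yaw) Ry(pitch) Rx(roll)).
In Python, from plant import robot gives the robot as it stands. Calls block until the motion is done:
- robot.move_pose(position, orientation): joint-space move of the TCP to a pose.
- robot.line_to(position, vel=0.15, rotation=None, guard=None): straight line of the TCP; rotation=None keeps the orientation; vel is the mean speed in m/s. With guard (N) it stops when the force on the tool has changed by that much, and returns True; else False.
- robot.goto_joints(angles): joint-space move.
- robot.set_gripper(opening): finger opening in m; the grip force is fixed at half the most; returns when the fingers have stopped.
- robot.pause(seconds).
- robot.ik(position, orientation): joint angles nearest the present ones, or None.
- robot.observe(): the state.
- robot.grab_frame(name): name is "scene" or "top" or "wrist"; returns the picture (384x512x3 uint8, blue, green, red); there is no depth.
- robot.get_calibration(name): a dict with "vertical_fov" (degrees; the focal length in pixels is half the picture's height over the tangent of half this angle, whatever the lens; pixels are square), "cx", "cy" (the principal point, pixels), "rvec" (rotation vector, rad) and "tvec" (3), from world to camera coordinates, as OpenCV has them. Camera axes: x right, y down, z forward; pixel columns grow to the right and rows downward; lengths in m; the calibration is good to about 2 mm. The wrist camera is an equidistant fisheye: a pixel r from the principal point sees the ray r / f radians off the axis. A picture is of the moment at which its call begins: read the wrist's pose just before it. get_calibration takes no time and is no camera call; for the wrist camera it gives the pose at the moment of the call.
A pose or a line that the arm cannot do raises robot.IKError and nothing moves.
- robot.job_done(): hands the job in, once; it reports no verdict.
The state is a dict: "time": time; "q": joint angles; "qvel": joint speeds; "joint_torque": joint torques, N m; "tool_pos": TCP position; "tcp_rot": TCP orientation; "ft_force": force on the tool from outside, world axes, zero at the start; "torque": the same for the moment, N m; "gripper_width": finger opening in m.
Only numpy, scipy, OpenCV 4.12 (cv2) and the standard library are available. Lean on these libraries where they do the work, as an engineer would, in place of code of your own. Each camera call takes 0.05 s, during which the arm holds its last target. There are 200 camera calls.

TASK

Restock the counter ledge: take every jar out of the blue wire basket and stand it upright on the narrow ledge, between the lip and the back rail, in the bay where a jar with the same lid colour already stands. When all are up, hang the empty basket by its bow handle on the hook of the stand. Let no jar fall over, leave the two jars already on the ledge standing in their bays and do not disturb the carton and the tub.

Things in the scene. Friction and masses are not known exactly. Their poses are not given: they have to be found in the camera images.
- ledge_mid (a point): middle of the top of the ledge board of a fixed dark-wood riser, 532 mm long (its y) and 88 mm deep (its x), board top 130 mm above the counter; x to its back, y to the left seen from the robot, z up. Between the front lip (12 mm above the board) and the back rail (22 mm above it) the board is 72 mm deep, centred here. A divider at y = 0 (8 mm thick, 30 mm high) parts it into two bays
- bay_left (a point): middle of the floor of the bay at +y of the ledge, on top of the board; the bay is 250 mm long inside (y = 4 to 254 mm from ledge_mid), open above, its end panel 30 mm above the board; axes as ledge_mid
- bay_right (a point): middle of the floor of the bay at -y of the ledge (y = -4 to -254 mm from ledge_mid), the mirror image of bay_left; axes as ledge_mid
- yellow1_mid (a point): glass jar of dark pickles with a yellow lid, a round cylinder 54 mm across and 100 mm tall, 0.18 to 0.3 kg; the point is its centre, 50 mm above its underside, z along its axis. It starts upright in one of the four corners of the basket, or is absent
- yellow2_mid (a point): glass jar of dark pickles with a yellow lid, a round cylinder 54 mm across and 100 mm tall, 0.18 to 0.3 kg; the point is its centre, 50 mm above its underside, z along its axis. It starts upright in one of the four corners of the basket, or is absent
- red1_mid (a point): glass jar of red chilli with a red lid, a round cylinder 54 mm across and 100 mm tall, 0.18 to 0.3 kg; the point is its centre, 50 mm above its underside, z along its axis. It starts upright in one of the four corners of the basket, or is absent
- red2_mid (a point): glass jar of red chilli with a red lid, a round cylinder 54 mm across and 100 mm tall, 0.18 to 0.3 kg; the point is its centre, 50 mm above its underside, z along its axis. It starts upright in one of the four corners of the basket, or is absent
- yellow_old_mid (a point): jar with a yellow lid, the same size as the others, already standing on the ledge, near the outer end of one of the two bays; it shows which bay belongs to this kind (it differs from start to start). The point is its centre, 50 mm above its underside
- red_old_mid (a point): jar with a red lid, the same size as the others, already standing on the ledge, near the outer end of one of the two bays; it shows which bay belongs to this kind (it differs from start to start). The point is its centre, 50 mm above its underside
- basket: loose blue wire basket, 300 mm long (its x), 170 mm wide (its y), sides 52 mm high, floor top 4 mm above its underside, 0.27 to 0.39 kg; origin at the centre of its underside, z up. A fixed steel bow handle rises from the middles of the long sides and crosses over it along y; jars stand about 100 mm from its plane, 36 mm from the long centre line
- basket_bar (a point): middle of the straight top of the basket's handle: a round bar 8 mm thick along the basket's y, straight for 64 mm to either side of this point, its centre 180 mm above the basket's underside; axes as basket
- hook_stand: fixed steel stand; origin on the counter straight below the hook's seat. A post 205 mm behind it (+x) carries a 10 mm round arm in its x-z plane that comes forward (-x) and ends in a V hook, open above and at the sides: from the arm (252 mm high, 36 mm behind the seat) down to the seat and up to a red ball (16 mm) 30 mm before the seat, its top 263 mm high. Foot plate from 105 mm behind the seat
- hook_seat (a point): where the centre of a hung 8 mm bar comes to rest in the V, about 232 mm above the counter; x along the arm towards the post, y across the hook: the basket's bar hangs along this y (either way round), so that the basket's long sides run along the arm
- carton: red carton with a yellow band, 120 x 85 x 70 mm, origin at the centre of its underside, a bystander: leave it alone
- tub: clear plastic tub of brown dried mushrooms with blue latches, 150 x 110 x 60 mm, origin at the centre of its underside, a bystander: leave it alone

How it is judged (in metres and radians):
On the way, in this order (a step that is already met when the one before it is completed fails the run):
1. every jar from the basket stands upright on the ledge in the bay of its own kind (z of yellow1_mid in the frame of ledge_mid between 0.042 and 0.058 m and angle between each of yellow1_mid, yellow2_mid, red1_mid, red2_mid's own z axis and vertical below 0.12 rad and x of yellow1_mid in the frame of ledge_mid between -0.016 and 0.016 m and ((y of yellow_old_mid in the frame of ledge_mid between 0.02 and 0.25 m and y of yellow1_mid in the frame of ledge_mid between 0.02 and 0.25 m) or (y of yellow_old_mid in the frame of ledge_mid between -0.25 and -0.02 m and y of yellow1_mid in the frame of ledge_mid between -0.25 and -0.02 m)) and z of yellow2_mid in the frame of ledge_mid between 0.042 and 0.058 m and x of yellow2_mid in the frame of ledge_mid between -0.016 and 0.016 m and ((y of yellow_old_mid in the frame of ledge_mid between 0.02 and 0.25 m and y of yellow2_mid in the frame of ledge_mid between 0.02 and 0.25 m) or (y of yellow_old_mid in the frame of ledge_mid between -0.25 and -0.02 m and y of yellow2_mid in the frame of ledge_mid between -0.25 and -0.02 m)) and z of red1_mid in the frame of ledge_mid between 0.042 and 0.058 m and x of red1_mid in the frame of ledge_mid between -0.016 and 0.016 m and ((y of red_old_mid in the frame of ledge_mid between 0.02 and 0.25 m and y of red1_mid in the frame of ledge_mid between 0.02 and 0.25 m) or (y of red_old_mid in the frame of ledge_mid between -0.25 and -0.02 m and y of red1_mid in the frame of ledge_mid between -0.25 and -0.02 m)) and z of red2_mid in the frame of ledge_mid between 0.042 and 0.058 m and x of red2_mid in the frame of ledge_mid between -0.016 and 0.016 m and ((y of red_old_mid in the frame of ledge_mid between 0.02 and 0.25 m and y of red2_mid in the frame of ledge_mid between 0.02 and 0.25 m) or (y of red_old_mid in the frame of ledge_mid between -0.25 and -0.02 m and y of red2_mid in the frame of ledge_mid between -0.25 and -0.02 m)) and linear speed of each of yellow1, yellow2, red1, red2 below 0.02 m/s), for 0.2 s.
2. the empty basket hangs by its handle on the hook (distance between basket_bar and hook_seat below 0.07 m and contact force between basket and hook_stand above 0.3 N and height (world z) of basket above 0.02 m and angle between basket's own z axis and vertical below 0.6 rad), for 0.3 s.
At the end, for the whole second after the job is handed in: Each jar stands upright (7 degrees), still, on the ledge, within 16 mm of its middle line, in the bay of its lid colour, 20 mm or more from the divider; the old jars still stand in theirs; the basket hangs on the hook, mid-bar within 70 mm of the seat, tilted under 34 degrees, off the counter (all of step 1 and all of step 2 and z of yellow_old_mid in the frame of ledge_mid between 0.042 and 0.058 m and angle between each of yellow_old_mid, red_old_mid's own z axis and vertical below 0.12 rad and x of yellow_old_mid in the frame of ledge_mid between -0.016 and 0.016 m and z of red_old_mid in the frame of ledge_mid between 0.042 and 0.058 m and x of red_old_mid in the frame of ledge_mid between -0.016 and 0.016 m and ((y of yellow_old_mid in the frame of ledge_mid between 0.02 and 0.25 m and y of red_old_mid in the frame of ledge_mid between -0.25 and -0.02 m) or (y of yellow_old_mid in the frame of ledge_mid between -0.25 and -0.02 m and y of red_old_mid in the frame of ledge_mid between 0.02 and 0.25 m))); the robot touches nothing.
It fails at once if a jar falls over (angle between any of yellow1_mid, yellow2_mid, red1_mid, red2_mid, yellow_old_mid, red_old_mid's own z axis and vertical above 1.1 rad).
It fails at once if the carton or the tub is moved by more than 40 mm (distance of any of carton, tub from where it was at the start of the episode above 0.04 m).
Of yellow1, yellow2, red1, red2 only 3 to 4 are there at a start; the rules pass over those that are not, and their reading is None.
At some moment in a run one of basket may be knocked a few centimetres aside while the robot is not near it.
It also fails if it takes over 200 s, if anything falls off the work surface, if the arm or the gripper's body presses on something with over 40 N, if the wrist force passes 120 N, or if a joint passes its speed limit or range.

## Working session

There is one attempt and no reset: what is moved stays moved. The work goes in short steps, each a Python script; the robot and the scene stay as the last script left them, time stands still between calls to the robot, and variables do not carry over. Pictures are saved under pics/ and viewed, about 12 in all and at most 16, crops included, and the job is handed in when it is done.

```bash
ls && mkdir -p pics && python3 - <<'E'
from plant import robot
import cv2
for n in("scene","top","wrist"):
    c=robot.get_calibration(n);print(n,c)
    cv2.imwrite(f"pics/{n}0.png",robot.grab_frame(n))
a=cv2.imread("pics/scene0.png");b=cv2.imread("pics/top0.png")
E
```

```text
pics
scene {'vertical_fov': 47.395719640071405, 'cx': 255.86091387860014, 'cy': 188.18282113536813, 'rvec': array([ 0.604717  ,  2.58444043, -1.22345867]), 'tvec': array([ 0.449678  , -0.02763414,  1.55102619])}
top {'vertical_fov': 47.80230986814898, 'cx': 256.97442820008513, 'cy': 190.81258063825956, 'rvec': array([ 2.20899183, -2.18270597,  0.06539155]), 'tvec': array([0.01970476, 0.51176807, 1.48923698])}
wrist {'vertical_fov': 65.70646984690485, 'cx': 257.8733025514943, 'cy': 189.52945619873398, 'rvec': array([-2.33130216,  1.65904225,  0.27659989]), 'tvec': array([-0.60003794, -0.04208995,  0.38050774])}
```

View pics/scene0.png

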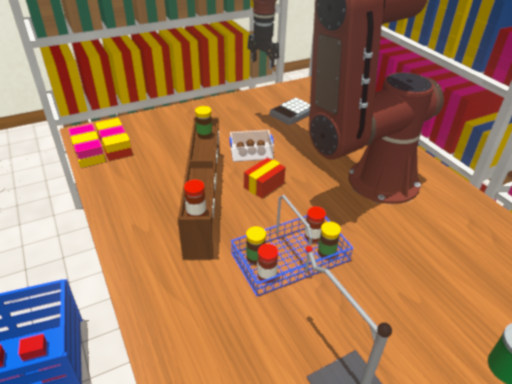

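View pics/top0.png

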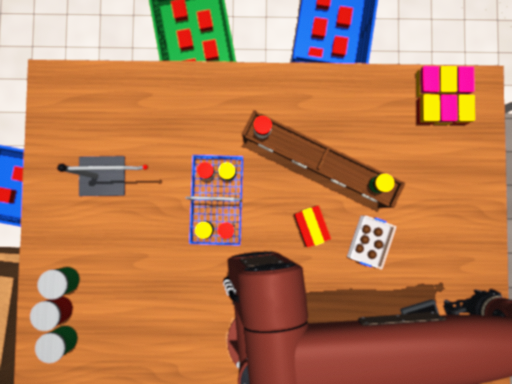

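The basket holds four jars, a red and a yellow at each end, seen in the top view at (205,171), (227,170), (204,230) and (226,230). On the ledge, the old red is in the left bay at (262,125) and the old yellow in the right bay at (384,183). The hook ball is at (145,167), with the arm pointing left to the post.

```bash
cat > h.py <<'E'
import numpy as np, cv2
from plant import robot
from scipy.spatial.transform import Rotation as R
def ray(cal,uv,fish=False):
    Rm,_=cv2.Rodrigues(np.array(cal["rvec"],float)); t=np.array(cal["tvec"],float)
    f=192/np.tan(np.radians(cal["vertical_fov"]/2))
    d=(np.atleast_2d(uv).astype(float)-[cal["cx"],cal["cy"]])/f
    if fish:
        r=np.linalg.norm(d,axis=1,keepdims=True)+1e-9
        d=np.hstack([d/r*np.sin(r),np.cos(r)])
    else: d=np.hstack([d,np.ones((len(d),1))])
    return -Rm.T@t, d@Rm
def on_plane(cal,uv,z,fish=False):
    o,d=ray(cal,uv,fish); return (o+d*((z-o[2])/d[:,2])[:,None])[:,:2]
def mask(im,col):
    h=cv2.cvtColor(im,cv2.COLOR_BGR2HSV)
    if col=="red": return cv2.inRange(h,(0,190,120),(4,255,255))|cv2.inRange(h,(175,190,120),(180,255,255))
    if col=="yellow": return cv2.inRange(h,(24,180,120),(34,255,255))
    if col=="blue": return cv2.inRange(h,(108,100,60),(128,255,255))
def blobs(m,amin=30):
    n,l,s,c=cv2.connectedComponentsWithStats(m)
    return [(c[i],s[i,4],s[i,2:4]) for i in range(1,n) if s[i,4]>=amin]
E
python3 - <<'E'
from h import *
im=cv2.imread("pics/top0.png");c=robot.get_calibration("top")
for col in("red","yellow"):
    for p,a,s in blobs(mask(im,col)):
        if p[1]>90: print(col,p.round(1),a,s,"z.104",on_plane(c,p,.104).round(3),"z.23",on_plane(c,p,.23).round(3))
m=mask(im,"blue");m[:140]=0;m[250:]=0;m[:,:180]=0;m[:,255:]=0
pts=cv2.findNonZero(m)
r=cv2.minAreaRect(pts);b=cv2.boxPoints(r);print("basket",r,on_plane(c,b,.052).round(3))
h=cv2.cvtColor(im,cv2.COLOR_BGR2HSV)
for p in [(260,130),(300,150),(326,160),(200,120),(300,190),(145,167),(62,168),(215,199)]: print(p,h[p[1],p[0]])
for n,p,z in[("ball",(145,167),.255),("post",(62,168),.25),("barmid",(216,199),.18)]:print(n,on_plane(c,p,z))
cv2.imwrite("pics/topz.png",cv2.resize(im[100:260,60:420],None,fx=2.2,fy=2.2,interpolation=cv2.INTER_CUBIC))
E
```

```text
red [262.3 124.5] 268 [19 19] z.104 [[0.725 0.011]] z.23 [[0.699 0.013]]
red [204.7 170. ] 200 [16 17] z.104 [[0.572 0.198]] z.23 [[0.56  0.183]]
red [ 17.7 173.5] 93 [10 13] z.104 [[0.554 0.807]] z.23 [[0.542 0.738]]
red [  4.8 194.7] 127 [12 13] z.104 [[0.484 0.846]] z.23 [[0.479 0.773]]
red [321.2 222.5] 197 [17 34] z.104 [[ 0.406 -0.184]] z.23 [[ 0.408 -0.165]]
red [303.2 229.1] 256 [18 35] z.104 [[ 0.384 -0.125]] z.23 [[ 0.388 -0.111]]
red [225.5 230.2] 189 [16 16] z.104 [[0.377 0.127]] z.23 [[0.382 0.118]]
yellow [430.8 107.4] 445 [17 28] z.104 [[ 0.789 -0.545]] z.23 [[ 0.757 -0.493]]
yellow [466.5 107.5] 415 [16 27] z.104 [[ 0.791 -0.663]] z.23 [[ 0.758 -0.601]]
yellow [226.5 170.6] 221 [16 18] z.104 [[0.572 0.127]] z.23 [[0.559 0.118]]
yellow [384.2 182.4] 281 [19 18] z.104 [[ 0.539 -0.389]] z.23 [[ 0.529 -0.352]]
yellow [312.8 226. ] 343 [21 37] z.104 [[ 0.394 -0.157]] z.23 [[ 0.397 -0.14 ]]
yellow [203.4 229.6] 228 [18 17] z.104 [[0.378 0.199]] z.23 [[0.383 0.184]]
basket ((215.794677734375, 199.6598358154297), (50.87175369262695, 88.95060729980469), 1.9091525077819824) [[0.33  0.252]
 [0.631 0.249]
 [0.627 0.076]
 [0.327 0.082]]
(260, 130) [  1 218 252]
(300, 150) [ 11 184 130]
(326, 160) [ 12 186 125]
(200, 120) [ 13 183 201]
(300, 190) [ 13 181 223]
(145, 167) [  1 248 234]
(62, 168) [130  27  28]
(215, 199) [159  11 156]
ball [[0.5638748  0.35437166]]
post [[0.55846731 0.59808733]]
barmid [[0.47558536 0.1524999 ]]
```

View pics/topz.png

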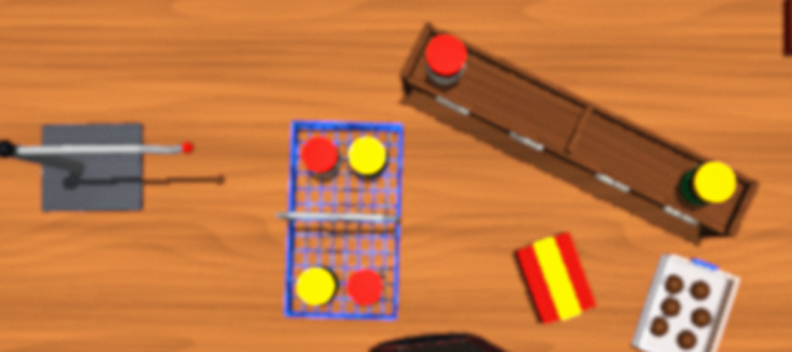

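The zoom shows the divider's top edge running from (590,105) to (568,152), and the ledge's outer corners at about (428,25), (756,183), (730,235) and (403,72). I'll fit the ledge pose from these, then look from close by with the wrist camera.

```bash
python3 - <<'E'
from h import *
c=robot.get_calibration("top")
px=lambda l:np.array(l)/2.2+[60,100]
co=on_plane(c,px([(428,25),(756,183),(734,235),(404,74)]),.155);print(co.round(3),np.linalg.norm(co-np.roll(co,-1,0),axis=1).round(3),"mid",co.mean(0))
for e in((0,1),(3,2)):
    d=co[e[0]]-co[e[1]];print("psi",np.degrees(np.arctan2(-d[0],d[1])))
dv=on_plane(c,px([(590,105),(568,152)]),.16);print("div",dv,dv.mean(0))
# look over ledge from close by
import itertools
def look(p,yaw,name):
    robot.move_pose(p,[180,0,yaw]);k=robot.get_calibration("wrist");im=robot.grab_frame("wrist");cv2.imwrite(f"pics/{name}.png",im);np.save(f"pics/{name}.npy",k,allow_pickle=True)
    print(name,robot.observe()["q"])
q=robot.observe();print(q["tool_pos"],q["tcp_rot"])
Rm,_=cv2.Rodrigues(robot.get_calibration("wrist")["rvec"]);print("campos",-Rm.T@robot.get_calibration("wrist")["tvec"],"axis",Rm[2])
look([.60,-.17,.42],-115,"w1")
E
```

```text
[[ 0.756  0.037]
 [ 0.533 -0.436]
 [ 0.459 -0.404]
 [ 0.685  0.071]] [0.523 0.081 0.525 0.079] mid [ 0.60821283 -0.18277781]
psi -25.244548739825778
psi -25.468098390463688
div [[ 0.64218835 -0.19634644]
 [ 0.57417348 -0.16508343]] [ 0.60818091 -0.18071494]
[ 0.19600422 -0.56690005  0.30330481] [-1.79943430e+02 -1.27713298e-02  1.90678547e+01]
campos [ 0.2751129  -0.54016106  0.37315701] axis [-0.30548475 -0.10496694 -0.94639369]
w1 [-2.78584097e+01  1.43055019e+01  2.71004300e+01  1.02809531e+02
 -6.79050681e-03 -9.27905653e+01]
```

View pics/w1.png

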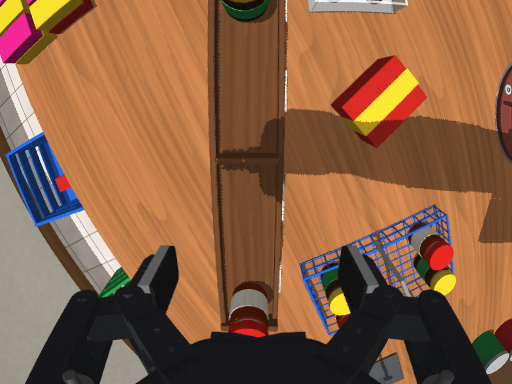

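The wrist view shows the ledge with its divider running from about (219,157) to (277,156), the rail edge on the left and the lip with its labels on the right at about u=284.

```bash
python3 - <<'E'
from h import *
k=np.load("pics/w1.npy",allow_pickle=True).item()
im=cv2.imread("pics/w1.png");print(im[120,205:295:1].sum(1)//3)
P=on_plane(k,[(219,157),(277,156)],.16,True);print("div",P,P.mean(0),np.linalg.norm(P[0]-P[1]))
for z,us in((.152,(211,217,221)),(.142,(275,280,285))):
  print(z,on_plane(k,[(u,120) for u in us],z,True).round(4),on_plane(k,[(u,210) for u in us],z,True).round(4))
E
```

```text
[136 135 139 130  78  82  83  83  82  73  48  31  37  43  45  72  79  79
  80  78  77  77  79  77  78  75  76  76  79  82  82  84  84  84  83  83
  82  80  80  81  77  76  76  77  80  84  85  84  85  83  83  80  77  75
  76  77  81  83  83  82  79  76  80  79  66  63  50  49  49  49  49  47
  37  43  49  48  48  48  45  50  77  80  81  82  78  78  79  82  82  81]
div [[ 0.63614431 -0.1985129 ]
 [ 0.575888   -0.1714941 ]] [ 0.60601615 -0.1850035 ] 0.06603664369940924
0.152 [[ 0.6267 -0.2402]
 [ 0.6205 -0.2372]
 [ 0.6164 -0.2351]] [[ 0.6778 -0.142 ]
 [ 0.671  -0.1389]
 [ 0.6664 -0.1368]]
0.142 [[ 0.5609 -0.2078]
 [ 0.5555 -0.2054]
 [ 0.5502 -0.203 ]] [[ 0.6071 -0.1046]
 [ 0.6013 -0.1019]
 [ 0.5955 -0.0991]]
```

```bash
python3 - <<'E'
import cv2
im=cv2.imread("pics/w1.png")
cv2.imwrite("pics/w1z.png",cv2.resize(im[90:240,190:310],None,fx=4.5,fy=4,interpolation=cv2.INTER_CUBIC))
E
```

```text
(no output)
```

View pics/w1z.png

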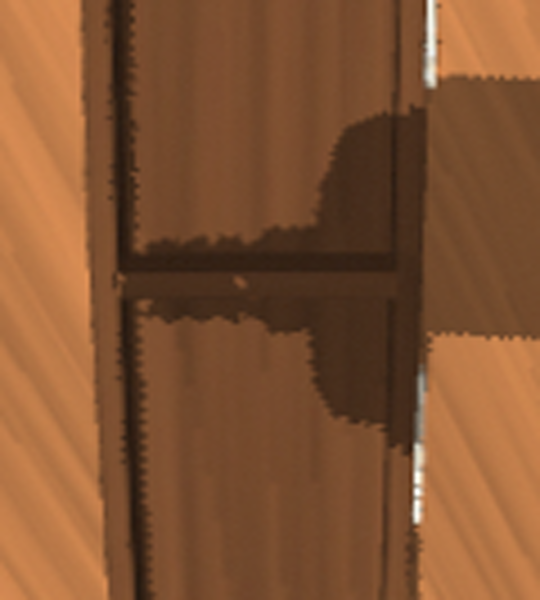

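```bash
python3 - <<'E'
from h import *
k=np.load("pics/w1.npy",allow_pickle=True).item()
f=lambda u,v,z:on_plane(k,[(u,v)],z,True)[0]
a,b=f(216.7,161,.152),f(279.3,161,.142);print("inner",a,b,np.linalg.norm(a-b),(a+b)/2)
a,b=f(210.4,161,.152),f(284.7,161,.142);print("outer",a,b,np.linalg.norm(a-b),(a+b)/2)
# psi from rail outer edge & lip outer edge
for u1,v1,u2,v2,z in((84/4.5+190,105,104/4.5+190,225,.152),(429/4.5+190,95,414/4.5+190,225,.142)):
    d=f(u2,v2,z)-f(u1,v1,z);print("psi",np.degrees(np.arctan2(-d[0],d[1])))
E
```

```text
inner [ 0.6425217  -0.19423429] [ 0.57649015 -0.16061221] 0.07409865162561369 [ 0.60950592 -0.17742325]
outer [ 0.64929196 -0.19747494] [ 0.57056468 -0.15788504] 0.08812119638222317 [ 0.60992832 -0.17767999]
psi -25.436502663717892
psi -25.141637243263826
```

Ledge fit is consistent: the outer depth measures 88.1 mm, against 88 mm given. ledge_mid is about (0.6095, -0.1777) with yaw -25.3°, and both old jars come out on the middle line. Next I look at the basket from above and fetch the first jar.

```bash
cat >> h.py <<'E'
MID=np.array([.6095,-.1777]);PSI=np.radians(-25.3)
EX=np.array([np.cos(PSI),np.sin(PSI)]);EY=np.array([-EX[1],EX[0]])
def find(name,zt=.104,box=((.28,.68),(.0,.34))):
    k=robot.get_calibration("wrist");im=robot.grab_frame("wrist");cv2.imwrite(f"pics/{name}.png",im);np.save(f"pics/{name}.npy",k,allow_pickle=True)
    out=[]
    for col in("red","yellow"):
        for p,a,s in blobs(mask(im,col),150):
            w=on_plane(k,p,zt,True)[0]
            if box[0][0]<w[0]<box[0][1] and box[1][0]<w[1]<box[1][1]: out.append((col,w.round(4),a,p.round(0)))
    return out
def hover(): robot.move_pose([.475,.27,.41],[180,0,-90])
def pick(w,yaw=-90):
    robot.move_pose([w[0],w[1],.30],[180,0,yaw]); robot.set_gripper(.085)
    g=robot.line_to([w[0],w[1],.139],.12,guard=15); print("guard",g)
    if g: return
    robot.set_gripper(.03); print("width",robot.observe()["gripper_width"])
    robot.line_to([w[0],w[1],.385],.15); print("width up",robot.observe()["gripper_width"],robot.observe()["ft_force"])
def place(y):
    p=MID+y*EY
    robot.move_pose([*p,.40],[180,0,-115.3])
    robot.line_to([*p,.285],.12); g=robot.line_to([*p,.2655],.04,guard=6)
    print("place",g,robot.observe()["tool_pos"]); robot.set_gripper(.085)
    robot.line_to([*p,.40],.15); print("t",robot.observe()["time"])
E
python3 - <<'E'
from h import *
hover()
for o in find("w2"): print(*o)
E
```

```text
red [0.3803 0.1279] 1244 [334.  49.]
red [0.574  0.1984] 1244 [181. 104.]
yellow [0.5735 0.1279] 1209 [180.  50.]
yellow [0.3802 0.1997] 1230 [333. 105.]
```

View pics/w2.png

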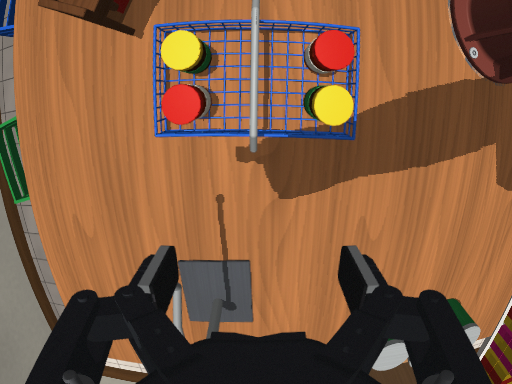

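All four lids are clear at (181,50), (182,104), (334,49) and (333,105), and they agree with the top view to 3 mm.

```bash
python3 - <<'E'
from h import *
pick((.573,.128)); place(-.118)
hover()
for o in find("w3"): print(*o)
E
```

```text
guard False
width 0.05310072749642188
width up 0.05273112245931115 [ 0.24668966  1.61745311 -2.76480334]
place True [ 0.55897893 -0.28429857  0.26573195]
t 13.7667
red [0.3803 0.1279] 1243 [334.  49.]
red [0.574  0.1984] 1243 [181. 104.]
yellow [0.3802 0.1998] 1231 [333. 105.]
```

The first jar went up and the basket hasn't moved. I'll fetch the second jar, then check the ledge.

```bash
python3 - <<'E'
from h import *
pick((.574,.198)); place(.135)
robot.move_pose([*(MID+.09*EY),.43],[180,0,-115.3])
for o in find("w4",.23,((.4,.8),(-.5,.15))): print(*o,"ledge",((o[1]-MID)@EX).round(4),((o[1]-MID)@EY).round(4))
E
```

```text
guard False
width 0.05336126247323505
width up 0.05299243303622982 [ 0.26005028 -0.24296814 -2.00992177]
place True [ 0.66710207 -0.05566357  0.26575742]
t 24.55
red [ 0.4845 -0.1817] 1196 [378.  32.] ledge -0.1113 -0.057
red [ 0.4713 -0.1478] 1046 [402.  61.] ledge -0.1377 -0.032
red [0.4541 0.0305] 503 [456. 209.] ledge -0.2295 0.1218
red [ 0.6676 -0.0568] 1905 [258. 224.] ledge 0.0009 0.1341
red [0.6994 0.0105] 1346 [258. 283.] ledge 0.0008 0.2086
yellow [ 0.4776 -0.1646] 1316 [391.  47.] ledge -0.1248 -0.0445
yellow [0.4541 0.0795] 400 [460. 241.] ledge -0.2504 0.1661
```

View pics/w4.png

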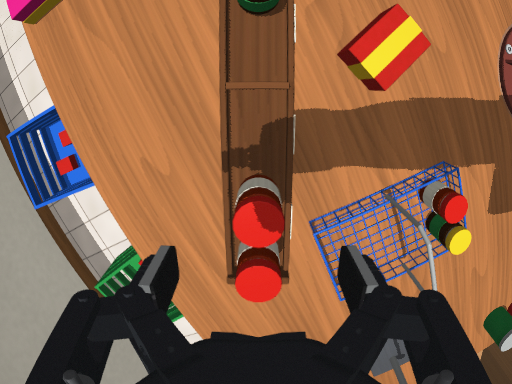

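The placed red stands at (258,224), measured within 1 mm of the middle line, next to the old red at (258,283). Now the other two jars, with a fresh look at the basket before each.

```bash
python3 - <<'E'
from h import *
for i,(col,exp,y) in enumerate((("red",(.380,.128),.05),("yellow",(.380,.2),-.046))):
    hover(); f=find(f"w5{i}"); print(f)
    w=[o[1] for o in f if o[0]==col]
    if len(w)!=1 or np.linalg.norm(w[0]-exp)>.05: print("STOP",w);break
    pick(w[0]); place(y)
E
```

```text
[('red', array([0.3803, 0.1279]), np.int32(1243), array([334.,  49.])), ('yellow', array([0.3802, 0.1998]), np.int32(1232), array([333., 105.]))]
guard False
width 0.052700833645289664
width up 0.05245356408961886 [-0.85341634  0.76050088 -2.00737723]
place True [ 0.63071331 -0.13241572  0.26566773]
t 35.6333
[('yellow', array([0.3803, 0.1998]), np.int32(1233), array([333., 105.]))]
guard False
width 0.05279523064014316
width up 0.05273449426788013 [-0.61109198  0.13495627 -2.32355195]
place True [ 0.58968067 -0.21920742  0.2656966 ]
t 46.6583
```

```bash
python3 - <<'E'
from h import *
robot.move_pose([*(MID+.02*EY),.43],[180,0,-115.3])
for o in find("w6",.23,((.4,.8),(-.5,.15))):
  x,y=((o[1]-MID)@EX).round(4),((o[1]-MID)@EY).round(4)
  if abs(x)<.05: print(*o,"ledge",x,y)
robot.move_pose([*(MID-.12*EY+.0*EX),.43],[180,0,64.7])
for o in find("w6b",.23,((.4,.8),(-.5,.15))):
  x,y=((o[1]-MID)@EX).round(4),((o[1]-MID)@EY).round(4)
  if abs(x)<.05: print(*o,"ledge",x,y)
hover(); find("w7")
robot.move_pose([.53,.24,.43],[180,0,90]); find("w8")
a=np.hstack([cv2.imread("pics/w7.png")[:230],cv2.imread("pics/w8.png")[:230]]);
a=np.vstack([cv2.imread("pics/w7.png")[0:170,130:390],cv2.imread("pics/w8.png")[0:240,130:390]])
cv2.imwrite("pics/w78.png",cv2.resize(cv2.imread("pics/w8.png"),None,fx=1.5,fy=1.5))
cv2.imwrite("pics/w7z.png",cv2.resize(cv2.imread("pics/w7.png")[0:170,130:390],None,fx=3,fy=3))
im=cv2.imread("pics/w8.png");k=np.load("pics/w8.npy",allow_pickle=True).item()
for p,a,s in blobs(mask(im,"red"),20): print(p,a,s,on_plane(k,p,.255,True))
E
```

```text
red [ 0.6291 -0.1336] 2022 [259. 208.] ledge -0.0011 0.0482
red [ 0.6669 -0.0576] 1431 [257. 278.] ledge 0.0006 0.1331
red [0.698  0.0076] 847 [257. 324.] ledge 0.0008 0.2053
yellow [ 0.56   -0.2846] 2523 [258.  31.] ledge 0.0009 -0.1178
yellow [ 0.5885 -0.2201] 2384 [259. 108.] ledge -0.0009 -0.0473
red [ 0.6246 -0.1426] 1255 [256.  11.] ledge -0.0013 0.0382
yellow [ 0.5889 -0.2179] 2565 [256. 101.] ledge -0.0014 -0.0451
yellow [ 0.5317 -0.3522] 1682 [261. 246.] ledge 0.0042 -0.191
[301.99212598  53.67716535] 254 [19 18] [[0.56587353 0.35521145]]
[457.53191489 233.4893617 ] 47 [ 7 10] [[0.75145357 0.18810365]]
[196.59633028 328.93272171] 327 [37 15] [[0.45960347 0.06839931]]
[388.18421053 341.21052632] 38 [10  9] [[0.69999865 0.03117783]]
```

View pics/w78.png

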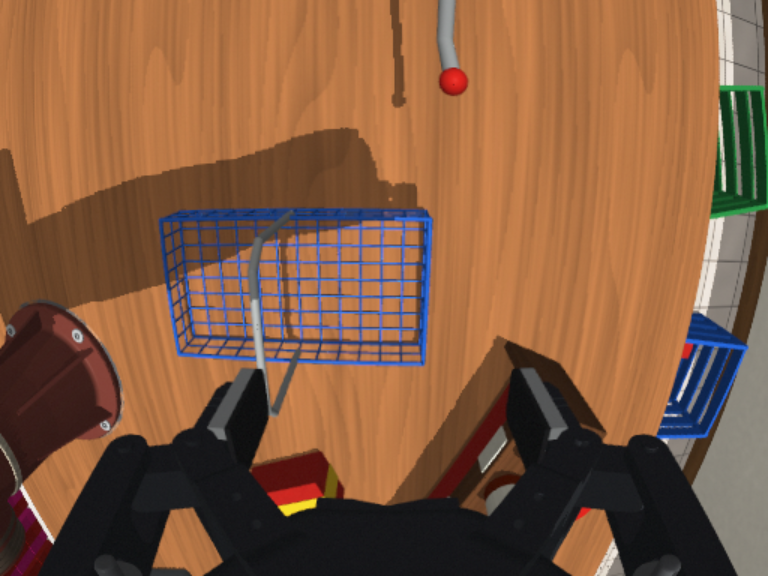

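View pics/w7z.png

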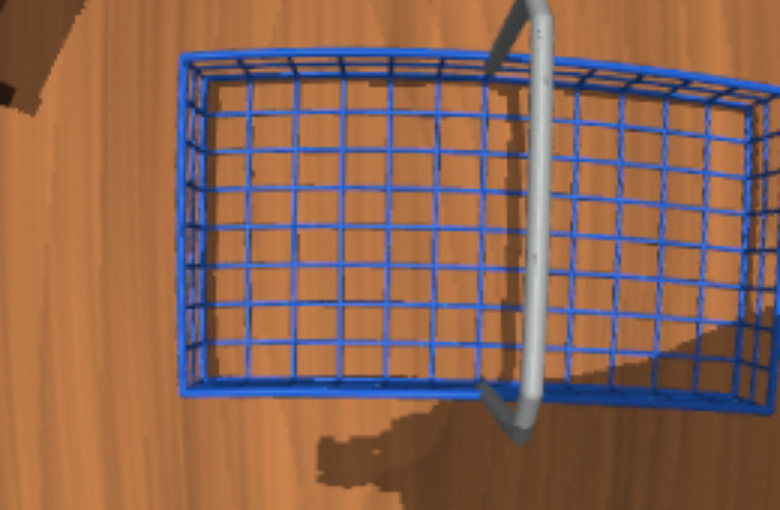

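All four jars stand within 1.5 mm of the middle line. The basket has been knocked: its bar now shows at (541,18) to (531,398) in the zoomed crop. The hook ball is at (302,54) in w8.

```bash
python3 - <<'E'
from h import *
k=np.load("pics/w7.npy",allow_pickle=True).item()
B=on_plane(k,np.array([(541,18),(531,398)])/3+[130,0],.18,True);print("bar",B,np.linalg.norm(B[0]-B[1]),B.mean(0),"yaw of y axis",np.degrees(np.arctan2(*(B[0]-B[1])[::-1])))
im=cv2.imread("pics/w7.png");m=mask(im,"blue");m[170:]=0;m[:,:180]=0;m[:,405:]=0
b=cv2.boxPoints(cv2.minAreaRect(cv2.findNonZero(m)));
# outer corners: rim z .052
C=on_plane(k,np.array([(181,55),(181,395),(772,412)])/3+[130,0],.052,True);print("rim",C,np.linalg.norm(np.diff(C,axis=0),axis=1), "centre",(C[0]+C[2])/2)
k8=np.load("pics/w8.npy",allow_pickle=True).item();ball=on_plane(k8,[(302,53.7)],.255,True)[0]
ar=on_plane(k8,[(447/1.5,1),(446/1.5,20/1.5)],.252,True);print("arm w8",ar)
c=robot.get_calibration("top");t=on_plane(c,np.array([(187,147),(140,149),(80,149.5),(20,150)])/2.2+[60,100],.252);print("top",t)
d=t[3]-t[0];print("hook dir deg",np.degrees(np.arctan2(d[1],d[0])))
E
```

```text
bar [[0.42327468 0.09513361]
 [0.4254488  0.227001  ]] 0.1318853091387724 [0.42436174 0.1610673 ] yaw of y axis -90.94455908668779
rim [[0.5719563  0.07389904]
 [0.57475964 0.24234947]
 [0.27593516 0.24706188]] [0.16847376 0.29886164] centre [0.42394573 0.16048046]
arm w8 [[0.56315414 0.40192308]
 [0.562503   0.39065791]]
top [[0.56472981 0.35515218]
 [0.56128797 0.41745254]
 [0.55963599 0.49700697]
 [0.55798516 0.57650634]]
hook dir deg 91.74526061645088
```

Basket yaw is about -1° with the bar middle at (0.424, 0.161), and the rim centre gives the same point within 1 mm. The seat is at about (0.565, 0.385) and the hook points along 91.5°. I'll grip the bar 32 mm to one side, so the hook can take its middle, then lift and check.

```bash
python3 - <<'E'
from h import *
m=np.array([.4242,.1608]);a=np.radians(89.06);g=m-.032*np.array([np.cos(a),np.sin(a)])
robot.move_pose([*g,.33],[180,0,-90.94])
print(robot.line_to([*g,.235],.12,guard=12))
robot.set_gripper(.0);print(robot.observe()["gripper_width"])
robot.line_to([*g,.34],.08);o=robot.observe();print(o["gripper_width"],o["ft_force"],o["torque"])
u=np.array([np.cos(np.radians(1.5)),np.sin(np.radians(1.5))])
robot.move_pose([*(m-.032*u),.34],[180,0,-178.5])
k=robot.get_calibration("wrist");cv2.imwrite("pics/w9.png",robot.grab_frame("wrist"));np.save("pics/w9.npy",k,allow_pickle=True)
s=robot.grab_frame("scene");cv2.imwrite("pics/s9.png",s)
cv2.imwrite("pics/c9.png",np.hstack([cv2.imread("pics/w9.png")[:,:],cv2.resize(s[130:322,180:436],None,fx=2,fy=2)[:, :288]]))
E
```

```text
False
0.005567256753127004
0.005850379359163774 [ 0.16293979  0.00698237 -4.36979393] [-0.11403895 -0.0510732  -0.04135601]
```

View pics/c9.png

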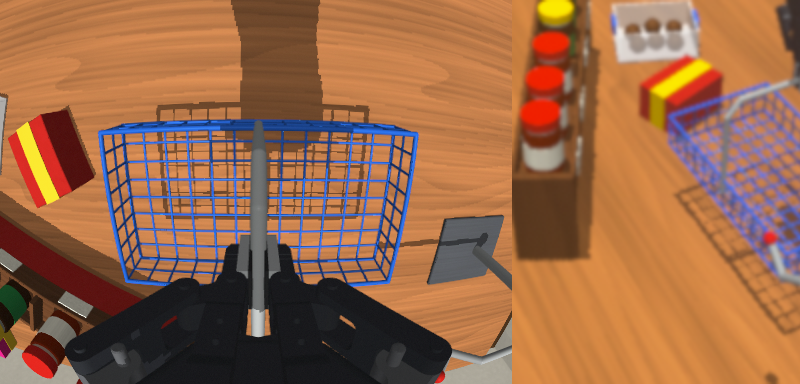

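The basket is held level and square to the tool, with the bar along u≈258 and the rim symmetric about it. Next I move in front of the hook and feed the bar over the ball.

```bash
python3 - <<'E'
from h import *
u=np.array([np.cos(np.radians(1.5)),np.sin(np.radians(1.5))]);d=np.array([-u[1],u[0]])
seat=np.array([.5650,.3852])
t=lambda s:seat+s*d-.032*u
robot.line_to([*t(-.12),.345],.1)
print(robot.line_to([*t(0),.345],.06,guard=6), robot.observe()["tool_pos"])
cv2.imwrite("pics/t10.png",robot.grab_frame("top"));cv2.imwrite("pics/s10.png",robot.grab_frame("scene"))
s=cv2.imread("pics/s10.png");tt=cv2.imread("pics/t10.png")
cv2.imwrite("pics/c10.png",np.hstack([cv2.resize(s[200:384,220:412],None,fx=2.1,fy=2.1),cv2.resize(tt[120:304,40:232],None,fx=2.1,fy=2.1)]))
E
```

```text
False [0.53306788 0.38417152 0.34507312]
```

View pics/c10.png

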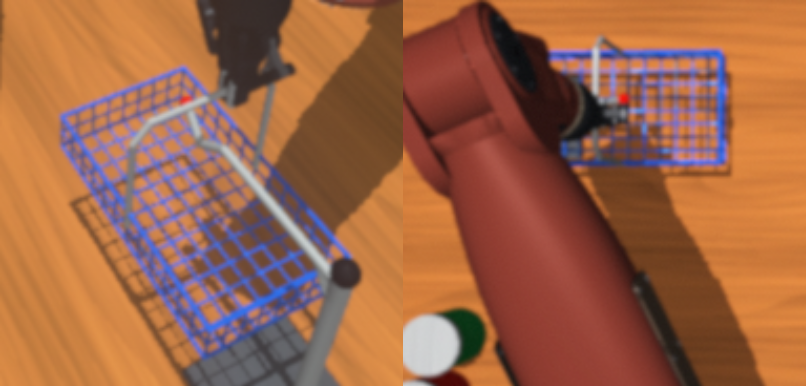

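The bow now surrounds the hook arm, with the bar over the V just behind the red ball. Lowering it.

```bash
python3 - <<'E'
from h import *
p=robot.observe()["tool_pos"]
robot.line_to([p[0],p[1],.295],.06,guard=6)
print(robot.line_to([p[0],p[1],.281],.02,guard=2.5)); o=robot.observe();print(o["tool_pos"],o["ft_force"])
robot.set_gripper(.03);robot.pause(.5);robot.set_gripper(.085);print(robot.observe()["ft_force"])
robot.line_to([p[0],p[1],.42],.12);robot.pause(1)
robot.move_pose([.42,.1,.42],[180,0,-178.5]);robot.pause(1)
s=robot.grab_frame("scene");tt=robot.grab_frame("top")
cv2.imwrite("pics/c11.png",np.hstack([cv2.resize(s[80:384,150:434],None,fx=1.5,fy=1.5),cv2.resize(tt[90:394,40:264],None,fx=1.5,fy=1.5)]))
print(robot.observe()["time"])
E
```

```text
True
[0.53317177 0.38447349 0.2920451 ] [2.25296658 2.99024442 0.48675161]
[-0.50400107  0.37374297 -0.21315249]Traceback (most recent call last):
  File "<stdin>", line 9, in <module>
    return _nx.concatenate(arrs, 1, dtype=dtype, casting=casting)
           ~~~~~~~~~~~~~~~^^^^^^^^^^^^^^^^^^^^^^^^^^^^^^^^^^^^^^^
ValueError: all the input array dimensions except for the concatenation axis must match exactly, but along dimension 0, the array at index 0 has size 456 and the array at index 1 has size 441
```

```bash
python3 - <<'E'
from h import *
s=robot.grab_frame("scene");tt=robot.grab_frame("top")
cv2.imwrite("pics/c11.png",np.hstack([cv2.resize(s[80:380,150:434],None,fx=1.5,fy=1.5),cv2.resize(tt[80:380,40:264],None,fx=1.5,fy=1.5)]))
print(robot.observe()["time"])
c=robot.get_calibration("top")
for col in("red","yellow"):
    for p,a,_ in blobs(mask(tt,col)):
        w=on_plane(c,p,.23)[0]-MID
        if abs(w@EX)<.05 and abs(w@EY)<.27:print(col,(w@EX).round(3),(w@EY).round(3),a)
E
```

```text
73.5167
red -0.001 0.211 266
red -0.001 0.135 271
red -0.003 0.05 271
yellow -0.004 -0.045 279
yellow -0.001 -0.117 279
yellow 0.002 -0.192 280
```

View pics/c11.png

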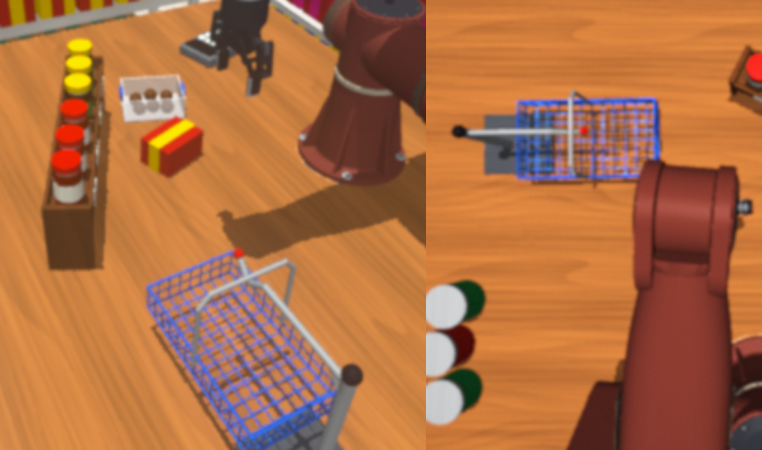

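The basket hangs level in the V. Its bar sits about 27 mm behind the ball in the top view, its shadow is detached from it, and the arm is well clear. All six jars stand in their bays, so I'm handing in.

```bash
python3 -c "
from plant import robot
print(robot.job_done())"
```

```text
the job is handed in; nothing more can be done
None
```

The restock is finished and handed in at about 74 s of the 200 s allowed; no verdict was reported.

- **Jars:** All four jars (two yellow, two red) stand upright on the ledge in the bay of their own lid colour. The reds are in the left bay, the yellows in the right. The last top-camera check put all six jars within 4 mm of the middle line, with the new ones 45 mm or more from the divider. The wrist-camera checks put the new jars within about 1.5 mm of it.
- **Basket:** It was knocked about 5 cm during the run, so I measured it again before gripping the handle. It now hangs level on the hook. In the last picture the bar sits about 27 mm behind the red ball, where 30 mm is expected, and its middle is close to the arm.
- **Bystanders:** The carton and the tub looked undisturbed in the last picture; I didn't measure them.
- **Odd reading:** While lowering, the basket touched the hook about 5 mm above the expected seat height, mostly as a sideways force. I released it there and it settled into the V.

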